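# Latch the scrap bin with the hook rod

### The job

The scrap bin has just been swung back up, but its red latch lever behind it is still thrown open, away from the robot. Take the yellow-handled hook rod from its stand, reach over the bin with it and pull the red lever fully over towards the bin, touching neither lever with the gripper or arm and leaving the blue water lever as it is. Then hang the rod back in its stand as it was, hook down, and let go.

Things in the scene. Friction and masses are not known exactly. Their poses are not given: they have to be found in the camera images.
- hook_rod: Bent round bar, 8 mm thick, with a yellow flat-sided handle 90 x 16 x 22 high (mm). Origin: centre of the handle, on the bar's axis. The bar runs along own x from -120 to +180 mm, then bends square down (own -z) into the hook, tip 100 mm below the axis. About 0.2 kg, balanced 15 mm ahead of the origin. Hangs level in the stand, hook down; flat sides face own +-y, free for a grasp from above.
- stand: Fixed dark steel stand for the rod: base 250 x 80 x 8 mm, origin centre of the underside; posts at x -85 and +95 mm, each with an upward-open V fork along y, 68 mm wide at the top, 163 mm high. The rod's axis lies 140 mm above the bench when it hangs in both forks; it starts with its origin above the stand's (5 mm either way along x), its x along the stand's x.
- latch_box: Grey 50 x 50 mm block of the red latch lever, fixed behind the bin. Origin centre of underside, x away from the bin. Pivot along y, 30 mm up; lever 75 mm long, its last 50 mm a flat red paddle 36 wide (y), 8 thick. The bin, a steel box 110 (x) x 240 (y) mm, 100 high, with glass scrap, has its rear face 70 mm from this origin on the -x side. Bench clear for 100 mm on the +x side.
- latch (a joint): Red lever's angle (rad): 0 = open, leaning 0.45 rad away from the bin (+x of latch_box), starts within 0.12 of it; 0.45 = upright; 0.9 = latched, leaning 0.45 rad towards the bin (-x), at a stop. Plain friction, about 1.5 N at the paddle; stays where it is left.
- valve_box: Like latch_box but with the blue water lever: its twin, 100 mm to one side of it (either side) along the bin. Leave alone.
- valve (a joint): Angle (rad) of the blue lever, as for the red one; starts near 0 and must stay there.
Things that resemble listed ones, but are neither listed nor needed, are in the scene too. Leave any orange look-alike of the latch_box alone.

How it is judged:
On the way, in this order (a step that is already met when the one before it is completed fails the run):
1. the hook rod bears on the red lever (contact force between hook_rod and latch_box above 0.3 N), for 0.05 s.
2. the red lever is pulled over towards the bin (value of joint latch above 0.65 rad), for 0.2 s.
At the end, for the whole second after the job is handed in: The red lever is over towards the bin (joint above 0.65 of 0.9 rad), the blue one still open (below 0.3 rad), and the rod hangs released and at rest in both forks of the stand, hook down within 0.3 rad, its origin within 30 mm along the stand, 12 mm across and 12 mm in height of its hanging place (value of joint latch above 0.65 rad and value of joint valve below 0.3 rad and x of hook_rod in the frame of stand between -0.03 and 0.03 m and y of hook_rod in the frame of stand between -0.012 and 0.012 m and z of hook_rod in the frame of stand between 0.128 and 0.152 m and angle between hook_rod's own z axis and vertical below 0.3 rad and linear speed of hook_rod below 0.03 m/s); the robot touches nothing.
It fails at once if the gripper or arm touches a lever or its block (contact force between any of the fingers, the arm and latch_box above 0.5 N or contact force between any of the fingers, the arm and valve_box above 0.5 N).
It fails at once if the blue water lever is moved (value of joint valve above 0.3 rad).
It also fails if it takes over 51 s, if anything falls off the work surface, if the arm or the gripper's body presses on something with over 40 N, if the wrist force passes 120 N, or if a joint passes its speed limit or range.

### The arm

A 6-joint arm with a two-finger parallel gripper is mounted at the origin on the work surface. World frame = base frame: x ahead of the robot, y to its left, z up, the work surface at z = 0. Lengths are in m, angles in rad, forces in N, time in s.
With the tool pointing down it reaches from about 0.35 to 0.875 m from the base axis. Payload 4.2 kg.
Tool frame: the origin (TCP) lies at the very end of the fingers, on their centre line; the grasp point (between the pads) lies arm.hold_point_z behind it (arm.hold_point_z is the distance from the TCP to the grasp point, in m); y points along the fingers, z is the direction in which the jaws open and shut, and the axes are right-handed (so a half turn about y gives the same grasp; the last joint's range is limited). The gripper opens to 85 mm and grips with 20 to 120 N. Pads are 22 mm wide; open, the fingers measure 114 mm over their backs; the gripper's body (76 mm by 85 mm) begins 54 mm behind the grasp point. The pads swing forward as they close: fully open they stand 13 mm farther back than shut.
Start: joints at [-0.845, 0.385, 0.008, 0, -1.194, -0.259], TCP at [0.281, -0.558, 0.231] pointing down, gripper open.
Joint ranges: [-3.14, 3.14], [-1.21, 2.06], [-1.07, 1.41], [-3.16, 2.05], [-2.99, -0.16], [-3.1, 3.1]. Speed limits (rad/s): [2.79, 2.79, 3.14, 3.14, 3.14, 3.14].

### API

Orientations are given as a unit quaternion [x, y, z, w].
In Python, from cell import arm, camera, calibration gives the robot as it stands.
- The arm moves only by the shell command python3 -m jog 'ROWS'. ROWS is JSON, a list that holds one entry, the list of rows, each a list of 5 numbers: the shift along the tool's x, y, z in cm, then the turn about the tool's y in degrees, then the closure in counts, from 0 (fully open) to 255 (shut). In form: [[[dx, dy, dz, turn, claw], ...]]. A call has 1 to 12 rows; each row is the pose to reach, as a shift and turn from the pose measured when the call began, along the tool's axes at that moment; what a row does not reach only later rows make up. A row lasts 1/10 s, in which the tool goes at most 50 mm and 8.59 degrees, less where a joint would pass 70% of its speed; a pose out of reach is approached as far as the arm can. A call with a gripper value outside its range is refused whole. The fingers move at their own pace and stop on an object; the grip force is fixed at half the most. Time passes only in rows, so rows that repeat a pose let the fingers close. It gives the time, the measured TCP pose, the force and the opening at its end, in the units of the state.
- arm.read_state(): the state, without advancing time (a new reading comes with each control period).
- camera(name): name is "side" or "top"; returns (picture, depth): 384x512x3 uint8, blue, green, red; 384x512 float32, m along the optical axis (not along the pixel's ray), 0 where there is no reading.
- calibration(name): a dict with "fov_y" (degrees; the focal length in pixels is half the picture's height over the tangent of half this angle, whatever the lens; pixels are square), "cx", "cy" (the principal point, pixels), "camera_from_world" (4x4, takes a point from world to camera coordinates). Camera axes: x right, y up, looking along -z (the intrinsics and any distortion apply to the point x, -y, -z); pixel columns grow to the right and rows downward; lengths in m; the calibration is good to about 2 mm. A picture is of the moment at which its call begins. calibration takes no time and is no camera call.
- arm.hand_in(): hands the job in, once; it reports no verdict.
The state is a dict: "time": time; "joint_pos": joint angles; "qd": joint speeds; "effort": joint torques, N m; "tcp_pos": TCP position; "orientation": TCP orientation; "ft_force": force on the tool from outside, world axes, zero at the start; "moment": the same for the moment, N m; "grip_width": opening from 0.0 (shut) to 1.0 (fully open).
Only numpy, scipy, OpenCV 4.12 (cv2) and the standard library are available. Lean on these libraries where they do the work, as an engineer would, in place of code of your own. Each camera call takes 0.05 s, during which the arm holds its last target. There are 200 camera calls.

## Working session

There is one attempt and no reset: what is moved stays moved. The work goes in short steps, Python scripts to look and compute and a shell command to move; the robot and the scene stay as the last step left them, time stands still between calls to the robot, and variables do not carry over. Pictures are saved under pics/ and viewed, about 8 in all and at most 12, crops included, and the job is handed in when it is done.

```bash
mkdir -p pics; ls
python3 - <<'E'
from cell import arm,camera,calibration
import cv2,json,numpy as np
print(arm.read_state(),arm.hold_point_z)
for n in("side","top"):
    p,d=camera(n);np.savez(f"{n}0.npz",p=p,d=d);cv2.imwrite(f"pics/{n}0.png",p);print(n,calibration(n))
a=np.vstack([cv2.imread(f"pics/{n}0.png") for n in("side","top")])
E
```

```text
pics
{'time': 0.0, 'joint_pos': array([-8.45402991e-01,  3.85563244e-01,  6.61953221e-03, -5.14855104e-04,
       -1.19400440e+00, -2.58601220e-01]), 'qd': array([-0.00011518, -0.00043112,  0.00198492, -0.00016109,  0.00029982,
       -0.00041719]), 'effort': array([ 1.13855181e-04, -3.92291343e+01,  1.88400078e+01,  4.18603733e+00,
       -4.59898612e-03, -1.11255679e-05]), 'tcp_pos': array([ 0.28101952, -0.55759794,  0.23021274]), 'orientation': array([-0.68719933, -0.16326596,  0.16368648,  0.68870025]), 'ft_force': array([1.3481809 , 0.30397264, 0.63779577]), 'moment': array([ 0.03204856, -0.0126243 , -0.03671096]), 'grip_width': 0.9997466654953648} 0.0187
side {'fov_y': 46.12862318737524, 'cx': 265.5781752704753, 'cy': 189.4115777064957, 'camera_from_world': array([[-0.79470405, -0.6068964 ,  0.01105567,  0.4348576 ],
       [ 0.45231662, -0.57994593,  0.67754881, -0.34962038],
       [-0.40479025,  0.54345145,  0.73539471, -1.00158706],
       [ 0.        ,  0.        ,  0.        ,  1.        ]])}
top {'fov_y': 48.43922183301759, 'cx': 256.3458886913802, 'cy': 187.61596601877432, 'camera_from_world': array([[ 0.02520832, -0.99957546,  0.01460927, -0.04075988],
       [ 0.9931919 ,  0.02670454,  0.11338744, -0.57818133],
       [-0.11372944,  0.0116515 ,  0.99344343, -1.11999866],
       [ 0.        ,  0.        ,  0.        ,  1.        ]])}
```

View pics/side0.png

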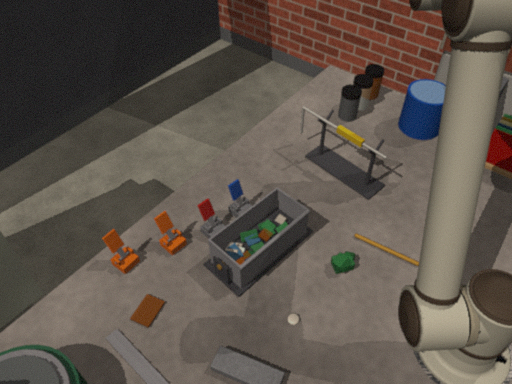

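View pics/top0.png

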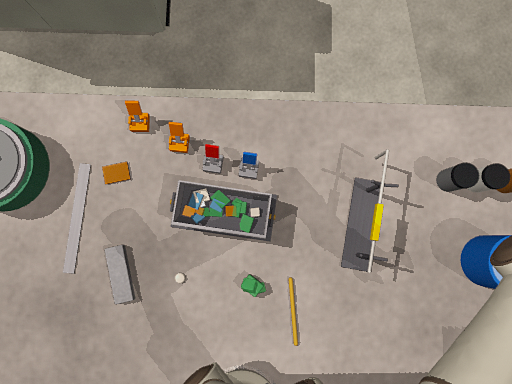

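Side: red lever (207,210), blue (237,190), bin (258,240), rod handle (350,135), hook end (303,115). Top: red (212,152), blue (250,159), handle (377,222), hook end (385,153). Candidates for the lever: red on grey block at top (212,152), and orange look-alikes at (178,137) and (137,117). The red one fits: grey block, next to blue, behind the bin.

```bash
cat > h.py <<'E'
import numpy as np,cv2
from cell import arm,camera,calibration
from scipy.spatial.transform import Rotation as R
def K(n,h=384):
    c=calibration(n);return h/2/np.tan(np.radians(c['fov_y']/2)),c['cx'],c['cy'],c['camera_from_world']
def ray(n,u,v):
    f,cx,cy,T=K(n);d=np.array([(u-cx)/f,-(v-cy)/f,-1.]);Rm=T[:3,:3]
    return -Rm.T@T[:3,3],Rm.T@d
def plane(n,u,v,z):
    o,d=ray(n,u,v);return o+d*(z-o[2])/d[2]
def tri(uv1,uv2):
    o1,d1=ray("side",*uv1);o2,d2=ray("top",*uv2)
    s=np.linalg.lstsq(np.c_[d1,-d2],o2-o1,rcond=None)[0]
    a,b=o1+s[0]*d1,o2+s[1]*d2
    return (a+b)/2,np.linalg.norm(a-b)
def proj(n,P):
    f,cx,cy,T=K(n);p=T[:3,:3]@np.asarray(P,float)+T[:3,3];return cx+f*p[0]/-p[2],cy-f*p[1]/-p[2]
def cloud(n,d,m):
    v,u=np.nonzero(m&(d>0));f,cx,cy,T=K(n);z=d[v,u]
    c=np.c_[(u-cx)/f*z,-(v-cy)/f*z,-z];return (c-T[:3,3])@T[:3,:3]
HSV={'yellow':((22,170,110),(33,255,255)),'red':((174,150,70),(180,255,255)),'red2':((0,190,70),(5,255,255)),'blue':((105,150,60),(125,255,255))}
def mask(p,c):
    h=cv2.cvtColor(p,cv2.COLOR_BGR2HSV);m=cv2.inRange(h,*HSV[c])
    if c=='red': m|=cv2.inRange(h,*HSV['red2'])
    return m
def blobs(p,c,a=25):
    n,l,s,ce=cv2.connectedComponentsWithStats(mask(p,c));return [(ce[i],s[i],l==i) for i in range(1,n) if s[i,4]>=a]
E
python3 - <<'E'
from h import *
np.set_printoptions(precision=4,suppress=True)
im={}
for n in("side","top"):
    z=np.load(n+"0.npz");im[n]=(z['p'],z['d'])
    for c in('yellow','red','blue'):
        for ce,s,m in blobs(z['p'],c):
            P=cloud(n,z['d'],m);print(n,c,ce,s,'med',np.median(P,0),'lo',np.percentile(P,3,0),'hi',np.percentile(P,97,0)) if len(P) else print(n,c,ce,s)
ca=cv2.resize(im['side'][0][60:290,180:410],None,fx=3,fy=3,interpolation=cv2.INTER_CUBIC)[:600]
cb=cv2.resize(im['top'][0][100:290,100:420],None,fx=2.5,fy=2.5,interpolation=cv2.INTER_CUBIC)
cv2.imwrite('pics/c1.png',ca[:,:800]);cv2.imwrite('pics/c2.png',cb)
E
```

```text
side yellow [349.5595 135.2379] [337 125  27  22 227] med [ 0.4915 -0.3117  0.1474] lo [ 0.4519 -0.3249  0.1318] hi [ 0.5321 -0.3028  0.1517]
side red [497.9927 148.8113] [486 129  26  36 551] med [ 0.1475 -0.6122  0.0728] lo [ 0.1134 -0.617   0.0201] hi [ 0.1758 -0.6074  0.1219]
side red [205.8841 208.8476] [199 199  15  21 164] med [0.6678 0.0971 0.0802] lo [0.6577 0.0822 0.0582] hi [0.6763 0.1123 0.0994]
side blue [419.3413 117.3083] [ 399   81   44   58 1424] med [ 0.3904 -0.5968  0.0776] lo [ 0.3413 -0.6267  0.0087] hi [ 0.4552 -0.5866  0.1394]
side blue [235.0584 189.1688] [229 180  13  19 154] med [ 0.6515 -0.001   0.0822] lo [ 0.6429 -0.0167  0.0606] hi [0.6609 0.0147 0.1005]
top yellow [376.328  221.7492] [370 203  14  38 311] med [ 0.4901 -0.3166  0.1496] lo [ 0.4492 -0.3286  0.1323] hi [ 0.532  -0.3058  0.1538]
top yellow [292.442  311.5193] [289 278   8  67 181] med [ 0.2511 -0.1302  0.011 ] lo [ 0.1715 -0.1388  0.007 ] hi [ 0.3339 -0.1205  0.016 ]
top red [211.2745 150.634 ] [205 144  14  14 153] med [0.667  0.0947 0.0846] lo [0.656  0.0795 0.0599] hi [0.6787 0.1102 0.0999]
top blue [249.084  158.0992] [243 152  14  13 131] med [ 0.6499 -0.004   0.0843] lo [ 0.641  -0.0197  0.0595] hi [0.6608 0.0117 0.1022]
top blue [480.47   259.6791] [ 461  235   50   54 1502] med [ 0.4042 -0.5989  0.0824] lo [ 0.3409 -0.633   0.007 ] hi [ 0.4618 -0.5898  0.1405]
```

View pics/c1.png

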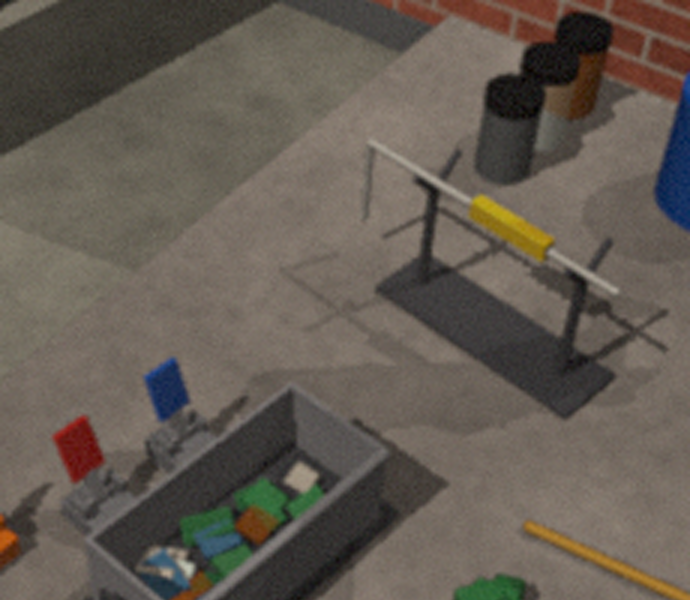

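View pics/c2.png

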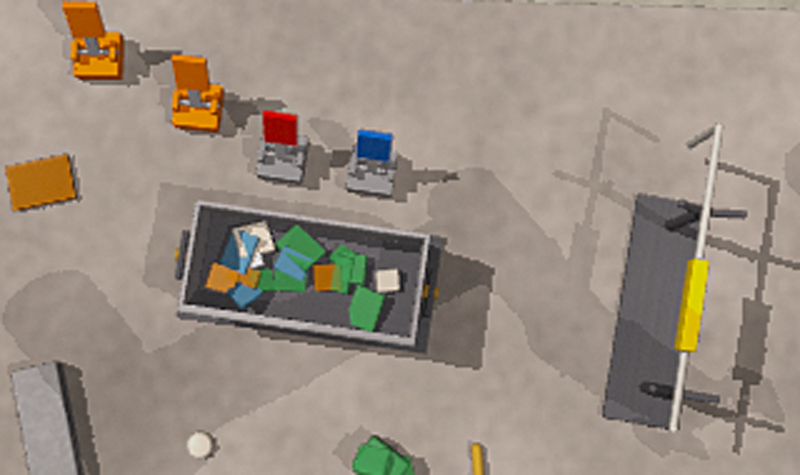

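Crop c1 and c2 confirm it: red paddle on a grey block at c2 (280,127), the blue twin at (374,146), orange look-alikes at (190,73) and (82,20). The rod hangs hook down, hook end at c2 (717,127), tail at (675,428).

Run:
```python
from h import *
np.set_printoptions(precision=4,suppress=True)
print('cams',ray('side',0,0)[0],ray('top',0,0)[0])
H=tri((304,107.7),(386.8,150.8));T=tri((385,156.7),(370,271.2));Y=tri((349.56,135.24),(376.33,221.75))
print('hookend',H,'tail',T,'yellow',Y)
d=H[0]-T[0];print('len',np.linalg.norm(d),'yaw',np.degrees(np.arctan2(d[1],d[0])),'pitch',np.degrees(np.arcsin(d[2]/np.linalg.norm(d))))
r=d/np.linalg.norm(d)
print('origin from ends',T[0]+.4*d, 'from hook',H[0]-.18*r)
pc={}
for n in('side','top'):
    z=np.load(n+'0.npz')
    for c in('yellow','red','blue'):
        b=[x for x in blobs(z['p'],c) if 190<x[0][0]<390 and x[0][1]<260][0]
        m=cv2.erode(b[2].astype(np.uint8),np.ones((2,2)))>0
        P=cloud(n,z['d'],m);ce=P.mean(0);u,s,v=np.linalg.svd(P-ce);nn=v[2]*np.sign(v[2][0]) 
        pc[n,c]=b[0]
        print(n,c,ce,'long',v[0],'normal',nn,'s',s/len(P)**.5,'yaw n',np.degrees(np.arctan2(nn[1],nn[0])),'lean',np.degrees(np.arcsin(-nn[2])) )
        if c=='yellow':
            rect=cv2.minAreaRect(P[P[:,2]>P[:,2].max()-.009][:,:2].astype(np.float32)*1000);print('rect',rect,np.median(P[P[:,2]>P[:,2].max()-.009][:,2]))
for c in('red','blue'):print(c,tri(pc['side',c],pc['top',c]))
# stand base corners c1 and c2
for a,b in(((375,288),(640,195)),((565,415),(605,415)),((612,377),(672,430))):
    print('stand',plane('side',a[0]/3+180,a[1]/3+60,.008),plane('top',b[0]/2.5+100,b[1]/2.5+100,.008))
# bin rim corners top
for b in((195,203),(432,236),(414,345),(181,314)):print('bin',plane('top',b[0]/2.5+100,b[1]/2.5+100,.1))
s=arm.read_state();M=R.from_quat(s['orientation']).as_matrix();print(M)
```

```text
cams [0.0983 0.6055 0.9686] [ 0.4479 -0.0123  1.1788]
hookend (array([ 0.6684, -0.3474,  0.1363]), np.float64(0.00012384787454206874)) tail (array([ 0.3731, -0.3027,  0.138 ]), np.float64(0.0031125747248888767)) yellow (array([ 0.4923, -0.3181,  0.1403]), np.float64(0.0031130027533198272))
len 0.2987090035736793 yaw -8.621756400366118 pitch -0.3296157805039162
origin from ends [ 0.4912 -0.3206  0.1373] from hook [ 0.4905 -0.3204  0.1373]
side yellow [ 0.4898 -0.3111  0.1449] long [-0.9869  0.1607  0.0127] normal [0.1578 0.9467 0.2809] s [0.0241 0.0057 0.0031] yaw n 80.53788839242532 lean -16.314770507234297
rect ((489.7698669433594, -313.22332763671875), (15.86158561706543, 83.797607421875), 78.86767578125) 0.14920902179758017
side red [0.6668 0.0962 0.0796] long [-0.3634  0.1115 -0.9249] normal [ 0.9159 -0.1386 -0.3766] s [0.0135 0.0084 0.0019] yaw n -8.604241165766027 lean 22.12370835908548
side blue [ 0.6506 -0.0017  0.0795] long [0.3311 0.0321 0.9431] normal [ 0.9435 -0.0225 -0.3305] s [0.0126 0.0085 0.0018] yaw n -1.368040776835577 lean 19.297454483453055
top yellow [ 0.4894 -0.
[... 437 characters left out ...]
7534158
top blue [ 0.648  -0.0048  0.0782] long [-0.3117 -0.0315 -0.9496] normal [ 0.9453 -0.1114 -0.3066] s [0.0121 0.0087 0.0009] yaw n -6.7235879906443925 lean 17.854192398435945
red (array([0.6686, 0.0955, 0.0773]), np.float64(0.0007832047047078009))
blue (array([ 0.6523, -0.0035,  0.0782]), np.float64(0.002781624810597727))
stand [ 0.6161 -0.2924  0.008 ] [ 0.6162 -0.3021  0.008 ]
stand [ 0.3747 -0.2573  0.008 ] [ 0.3743 -0.2636  0.008 ]
stand [ 0.3624 -0.3298  0.008 ] [ 0.36   -0.3365  0.008 ]
bin [0.5825 0.1746 0.1   ]
bin [ 0.5552 -0.0671  0.1   ]
bin [ 0.4447 -0.0513  0.1   ]
bin [0.4697 0.1834 0.1   ]
[[ 0.8931 -0.001  -0.4498]
 [ 0.4498  0.0018  0.8931]
 [-0.0001 -1.      0.002 ]]
```

Heights and lengths agree: the bar comes out 299 mm long and its axis 137–140 mm up, and the levers are 100 mm apart. First move: to above the handle with a turn of 35.5° (shift 29.5 / 12 cm).

```bash
python3 -m jog '[[[1.5,0,0.6,2,0],[4.5,0,1.8,6,0],[8,0,3.2,11,0],[12,0,4.8,16,0],[16,0,6.4,21,0],[20,0,8,26,0],[24,0,9.8,31,0],[27.5,0,11.2,34,0],[29,0,11.9,35.5,0],[29.5,0,12,35.5,0],[29.5,0,12,35.5,0],[29.5,0,12,35.5,0]]]'
python3 - <<'E'
from h import *
np.set_printoptions(precision=4,suppress=True)
s=arm.read_state();M=R.from_quat(s['orientation']).as_matrix();print(M,s['tcp_pos'],s['joint_pos'])
print('shift cm',M.T@(np.array([.4905,-.318,.120])-s['tcp_pos'])*100,'jaw yaw',np.degrees(np.arctan2(M[1,2],M[0,2])))
E
```

```text
time: 1.3
tcp_pos: [0.4899, -0.3184, 0.2303]
orientation: [-0.704, 0.055, -0.054, 0.706]
ft_force: [-0.0, -0.0, 0.6]
grip_width: 0.997
[[ 0.9882 -0.0017  0.1529]
 [-0.1529  0.0019  0.9882]
 [-0.002  -1.      0.0016]] [ 0.4899 -0.3184  0.2303] [-0.3     0.3176 -0.0949 -0.0014 -1.1605 -1.4237]
shift cm [ 0.0786 11.0259  0.0303] jaw yaw 81.20617272183809
```

```bash
python3 -m jog '[[[0,2,0,0,0],[0,5,0,0,0],[0,8,0,0,0],[0,10,0,0,0],[0,11,0,0,0],[0,11,0,0,0],[0,11,0,0,0]]]'; python3 -m jog '[[[0,0,0,0,90],[0,0,0,0,130],[0,0,0,0,160],[0,0,0,0,190],[0,0,0,0,220],[0,0,0,0,255],[0,0,0,0,255],[0,0,0,0,255],[0,0,0,0,255],[0,0,0,0,255]]]'
```

```text
time: 2.0
tcp_pos: [0.49, -0.319, 0.1212]
orientation: [-0.705, 0.055, -0.054, 0.705]
ft_force: [0.1, 0.6, -1.0]
grip_width: 1.003
time: 3.0
tcp_pos: [0.4903, -0.3188, 0.1216]
orientation: [-0.705, 0.054, -0.054, 0.705]
ft_force: [-0.0, 4.5, 5.3]
grip_width: 0.176
```

Grip at 15–16 mm, as the handle should be. Lift.

```bash
python3 -m jog '[[[0,-1,0,0,255],[0,-3,0,0,255],[0,-6,0,0,255],[0,-9,0,0,255],[0,-12,0,0,255],[0,-13.5,0,0,255],[0,-14,0,0,255],[0,-14,0,0,255],[0,-14,0,0,255]]]'
python3 - <<'E'
from h import *
np.set_printoptions(precision=4,suppress=True)
s=arm.read_state();print(s['tcp_pos'],s['ft_force'],s['grip_width'])
I=[]
for n in('side','top'):
    p,d=camera(n);np.savez(n+'1.npz',p=p,d=d)
    for ce,st,m in blobs(p,'yellow'):
        P=cloud(n,d,m);print(n,ce,P.mean(0),np.linalg.svd(P-P.mean(0))[2][0])
    x=p[40:240,240:440] if n=='side' else p[110:310,290:490]
    I.append(cv2.resize(x,None,fx=2,fy=2,interpolation=cv2.INTER_CUBIC))
cv2.imwrite('pics/c3.png',np.hstack(I))
E
```

```text
time: 3.9
tcp_pos: [0.4894, -0.3186, 0.2598]
orientation: [-0.704, 0.056, -0.053, 0.706]
ft_force: [0.6, -0.3, -2.8]
grip_width: 0.174
[ 0.4894 -0.3186  0.2598] [ 0.5508 -0.3133 -2.7771] 0.1740251410267479
side [368.1579  98.8596] [ 0.4593 -0.3094  0.2844] [-0.8259  0.4122 -0.3848]
top [394.2124 234.3805] [ 0.4595 -0.3128  0.2871] [-0.9389  0.2793 -0.2011]
top [290.5932 289.5932] [ 0.3087 -0.1247  0.0115] [-0.9964 -0.0837  0.0115]
```

View pics/c3.png

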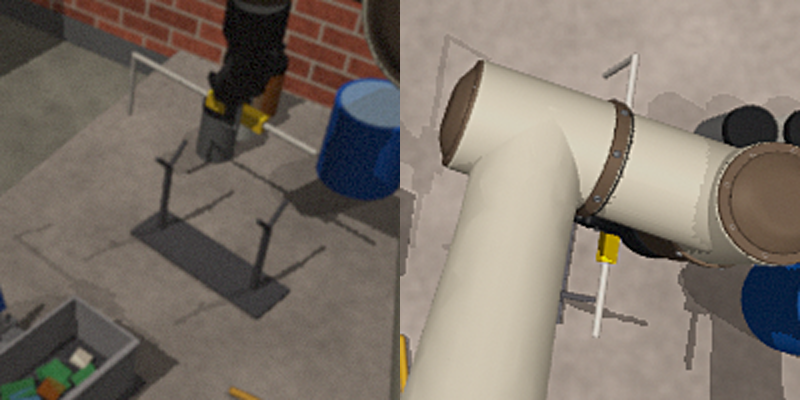

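c3 shows the rod held level, hook hanging down: bend at side (306.5,67.5) and top (407,138.5), tail at side (398,116) and top (388,277).

Run:
```python
from h import *
np.set_printoptions(precision=4,suppress=True)
H,e1=tri((306.5,67.5),(407,138.5));T,e2=tri((398,116),(388,277));t,e3=tri((305.5,96.5),(392.5,148.5))
d=H-T;L=np.linalg.norm(d);print(H,e1,T,e2,L,'tip',t,e3,'pitch',np.degrees(np.arcsin(d[2]/L)),'yaw',np.degrees(np.arctan2(d[1],d[0])))
s=arm.read_state();M=R.from_quat(s['orientation']).as_matrix();p=s['tcp_pos'];print('hook-tcp',H-p, M.T@(H-p)*100)
off=np.array([.178,-.0275])  # nominal check value
a=np.radians(-7.5);lx=np.array([np.cos(a),np.sin(a)])
pad=np.array([.667,.0953]);piv=pad-.024*lx;print('pivot',piv)
for k in(.08,.065,.0,-.012):
    w=piv+k*lx;print(k,'hook',w,'shift cm', M.T@np.r_[w-H[:2],0]*100)
```

```text
[ 0.6692 -0.3463  0.2748] 0.003971141260845585 [ 0.3709 -0.3022  0.277 ] 6.285601703740914e-05 0.30163276475308526 tip [ 0.6661 -0.3475  0.178 ] 0.0013249242592954277 pitch -0.42739371411876087 yaw -8.406873092950052
hook-tcp [ 0.1797 -0.0276  0.0149] [18.173  -1.5454  0.031 ]
pivot [0.6432 0.0984]
0.08 hook [0.7225 0.088 ] shift cm [-1.3933  0.0871 43.7297]
0.065 hook [0.7076 0.0899] shift cm [-2.8929  0.0917 43.6952]
0.0 hook [0.6432 0.0984] shift cm [-9.3911  0.1118 43.5454]
-0.012 hook [0.6313 0.1   ] shift cm [-10.5908   0.1155  43.5177]
```

```bash
python3 -m jog '[[[0,0,1,0,255],[0,0,3,0,255],[-0.2,0,6,0,255],[-0.3,0,9,0,255],[-0.4,0,12,0,255],[-0.5,0,15,0,255],[-0.6,0,18,0,255],[-0.7,0,20,0,255],[-0.7,0,21.5,0,255],[-0.7,0,22,0,255],[-0.7,0,22,0,255]]]' && python3 -m jog '[[[0,0,1,0,255],[0,0,3,0,255],[-0.2,0,6,0,255],[-0.3,0,9,0,255],[-0.4,0,12,0,255],[-0.5,0,15,0,255],[-0.6,0,18,0,255],[-0.7,0,20,0,255],[-0.7,0,21.2,0,255],[-0.7,0,21.7,0,255],[-0.7,0,21.7,0,255],[-0.7,0,21.7,0,255]]]'
python3 - <<'E'
from h import *
s=arm.read_state();print(s['tcp_pos'],s['ft_force'],s['grip_width'],s['joint_pos'])
I=[]
for n in('side','top'):
    p,d=camera(n)
    x=p[70:270,120:320] if n=='side' else p[60:260,120:320]
    I.append(cv2.resize(x,None,fx=2,fy=2,interpolation=cv2.INTER_CUBIC))
cv2.imwrite('pics/c4.png',np.hstack(I))
E
```

```text
time: 5.1
tcp_pos: [0.5164, -0.0997, 0.2601]
orientation: [-0.704, 0.055, -0.053, 0.706]
ft_force: [0.1, -0.0, -2.5]
grip_width: 0.174
time: 6.3
tcp_pos: [0.5424, 0.115, 0.2605]
orientation: [-0.704, 0.056, -0.053, 0.706]
ft_force: [0.5, 0.5, -3.2]
grip_width: 0.178
[0.54242489 0.1149707  0.26047002] [ 0.50319766  0.4779998  -3.18225806] 0.17772152155159512 [ 0.4992757   0.2464307  -0.11642343 -0.00368905 -1.21020403 -2.22271052]
```

View pics/c4.png

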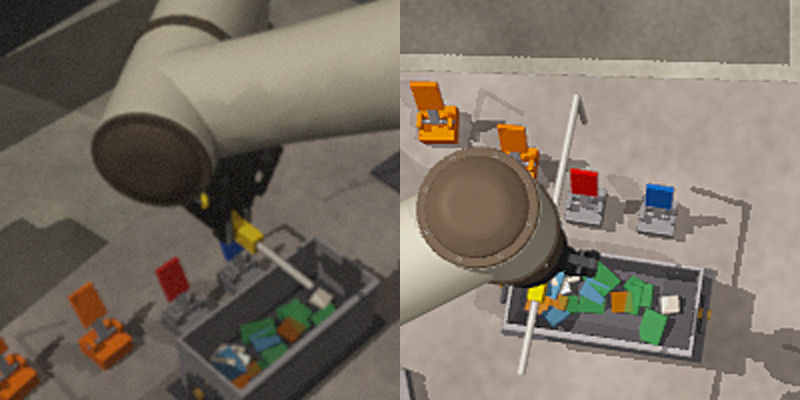

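Top half of c4 shows the hook bend at (208.5,109) and its tip at (212,121), beyond the red paddle (212,151) and in line with it.

```bash
python3 - <<'E'
from h import *
print(plane('top',208.5,109,.276),plane('top',212,121,.178))
s=arm.read_state();M=R.from_quat(s['orientation']).as_matrix();print(s['tcp_pos']+M@[.1817,-.0155,.0003])
E
python3 -m jog '[[[0,1,0,0,255],[0,3,0,0,255],[0,5.5,0,0,255],[0,8,0,0,255],[0,10,0,0,255],[0,11,0,0,255],[0,11.3,0,0,255],[0,11.3,0,0,255],[0,11.3,0,0,255]]]'
python3 - <<'E'
from h import *
s=arm.read_state();M=R.from_quat(s['orientation']).as_matrix();print(s['tcp_pos'],s['ft_force'],s['tcp_pos']+M@[.1817,-.0155,.0003])
for n in('side','top'):
    p,d=camera(n)
    for ce,st,m in blobs(p,'red'):
        if 150<ce[0]<260:P=cloud(n,d,m);print(n,ce,P.mean(0))
E
```

```text
[0.72019991 0.08534559 0.276     ] [0.72042691 0.08643737 0.178     ]
[0.72207909 0.08723041 0.2754025 ]
time: 7.3
tcp_pos: [0.5428, 0.1153, 0.1487]
orientation: [-0.704, 0.055, -0.054, 0.706]
ft_force: [0.1, 0.5, -3.0]
grip_width: 0.178
[0.54283727 0.11532542 0.14870223] [ 0.12954976  0.49787188 -2.97823745] [0.72244926 0.08769513 0.1639118 ]
top [212.97297297 151.22522523] [0.66608459 0.09052312 0.08062156]
```

```bash
python3 -m jog '[[[-1,0,0,0,255],[-2,0,0,0,255],[-3,0,0,0,255],[-3.5,0,0,0,255],[-4,0,0,0,255],[-4.5,0,0,0,255],[-5,0,0,0,255],[-5,0,0,0,255]]]'
python3 -m jog '[[[-0.5,0,0,0,255],[-1,0,0,0,255],[-1.5,0,0,0,255],[-2,0,0,0,255],[-2.5,0,0,0,255],[-3,0,0,0,255],[-3,0,0,0,255]]]'
python3 - <<'E'
from h import *
s=arm.read_state();M=R.from_quat(s['orientation']).as_matrix();print(s['tcp_pos'],s['ft_force'],s['tcp_pos']+M@[.1817,-.0155,.0003])
I=[]
for n in('side','top'):
    p,d=camera(n)
    x=p[130:280,120:320] if n=='side' else p[80:230,120:320]
    I.append(cv2.resize(x,None,fx=2,fy=2,interpolation=cv2.INTER_CUBIC))
    for ce,st,m in blobs(p,'red',8):
        if 150<ce[0]<260:P=cloud(n,d,m);print(n,ce,st,P.mean(0))
cv2.imwrite('pics/c5.png',np.hstack(I))
E
```

```text
time: 8.2
tcp_pos: [0.4931, 0.1233, 0.1491]
orientation: [-0.704, 0.055, -0.054, 0.706]
ft_force: [1.5, -0.3, -2.0]
grip_width: 0.174
time: 8.9
tcp_pos: [0.4625, 0.1279, 0.1491]
orientation: [-0.704, 0.055, -0.053, 0.706]
ft_force: [0.6, -0.8, -0.8]
grip_width: 0.179
[0.46250859 0.12788737 0.1491086 ] [ 0.61369971 -0.8229728  -0.81027327] [0.64215368 0.10043556 0.16425028]
side [216.42424242 213.87878788] [211 210  12   9  33] [0.62338787 0.10400797 0.09882679]
top [210.70689655 165.13793103] [206 162  11   7  58] [0.62729519 0.09385858 0.0927258 ]
```

View pics/c5.png

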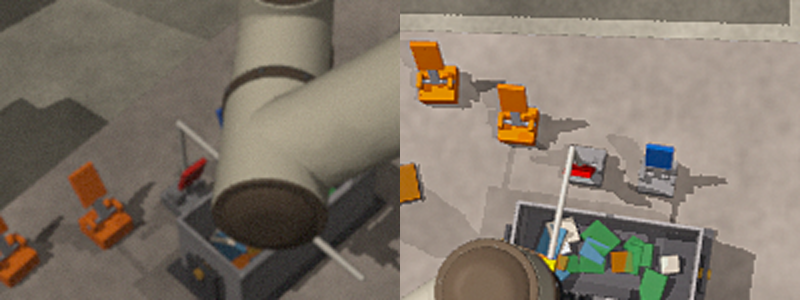

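Lever is past upright (paddle visible at c5 (583,171), x≈0.625), blue one unmoved at (660,157). A little further to the stop.

```bash
python3 -m jog '[[[-0.4,0,0,0,255],[-0.8,0,0,0,255],[-1.1,0,0,0,255],[-1.1,0,0,0,255]]]'
python3 - <<'E'
from h import *
s=arm.read_state();print(s['tcp_pos'],s['ft_force'],s['moment'])
for n in('side','top'):
    p,d=camera(n)
    for ce,st,m in blobs(p,'red',8):
        if 150<ce[0]<260:P=cloud(n,d,m);print(n,ce,st,P.mean(0),P.min(0),P.max(0))
E
```

```text
time: 9.4
tcp_pos: [0.4528, 0.1301, 0.1499]
orientation: [-0.703, 0.053, -0.054, 0.707]
ft_force: [1.8, -0.2, 0.3]
grip_width: 0.178
[0.45282715 0.13010379 0.14993141] [ 1.79679664 -0.15248012  0.26846163] [ 0.11675538 -1.17600047  0.112435  ]
side [217.24324324 217.54054054] [211 212  14  13  37] [0.61779819 0.10794277 0.09237921] [0.612668   0.08557699 0.06479262] [0.63264514 0.12116558 0.09965736]
top [210.18292683 167.34146341] [204 164  13   8  82] [0.6226209  0.09562062 0.08596403] [0.61156378 0.0811512  0.0218937 ] [0.63634387 0.11083206 0.10224758]
```

```bash
python3 -m jog '[[[1,0,0,0,255],[3,0,0,0,255],[5,0,0,0,255],[6,0,0,0,255],[6,-1,0,0,255],[6,-3,0,0,255],[6,-6,0,0,255],[6,-9,0,0,255],[6,-11,0,0,255],[6,-12,0,0,255],[6,-12,0,0,255],[6,-12,0,0,255]]]'
python3 - <<'E'
from h import *
np.set_printoptions(precision=4,suppress=True)
s=arm.read_state();M=R.from_quat(s['orientation']).as_matrix();print(s['tcp_pos'],s['ft_force'],s['joint_pos'],M)
I=[]
for n in('side','top'):
    p,d=camera(n)
    x=p[100:300,120:320] if n=='side' else p[80:280,120:320]
    I.append(cv2.resize(x,None,fx=2,fy=2,interpolation=cv2.INTER_CUBIC))
    for c in('red','blue'):
      for ce,st,m in blobs(p,c,8):
        if 150<ce[0]<260:
            P=cloud(n,d,m);nn=np.linalg.svd(P-P.mean(0))[2][2];nn*=np.sign(nn[0]);print(n,c,ce,P.mean(0),'lean+away',np.arcsin(-nn[2]))
cv2.imwrite('pics/c6.png',np.hstack(I))
E
```

```text
time: 10.7
tcp_pos: [0.5107, 0.1202, 0.2686]
orientation: [-0.704, 0.055, -0.053, 0.706]
ft_force: [-0.6, -0.6, -3.4]
grip_width: 0.174
[0.5107 0.1202 0.2686] [-0.5805 -0.6349 -3.3572] [ 0.538   0.1881 -0.1716 -0.0049 -1.2109 -2.2597] [[ 0.9884 -0.0022  0.152 ]
 [-0.152   0.004   0.9884]
 [-0.0028 -1.      0.0036]]
side red [217.3182 217.4091] [0.6185 0.107  0.0914] lean+away -0.42506035456007024
side blue [233.1552 192.6724] [0.6433 0.0164 0.0876] lean+away 0.2770148151626364
top red [209.0571 166.9524] [0.6238 0.0988 0.0842] lean+away -0.395810664868319
top blue [249.0597 157.9925] [ 0.6503 -0.0042  0.0832] lean+away 0.36266756732787003
```

View pics/c6.png

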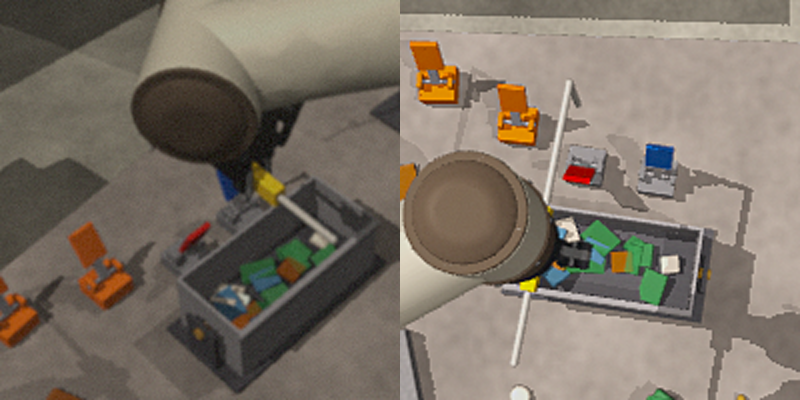

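Top half of c6: red lever lies over towards the bin (578,175), lean ≈0.40–0.43 past upright; blue unchanged (centroid 249.06,157.99 as before). Return to the stand: about +4.6 / −43.7 cm.

```bash
python3 -m jog '[[[0.1,0,-1,0,255],[0.3,0,-3,0,255],[0.6,0,-6,0,255],[0.9,0,-9,0,255],[1.2,0,-12,0,255],[1.5,0,-15,0,255],[1.8,0,-18,0,255],[2.1,0,-20,0,255],[2.3,0,-21.5,0,255],[2.3,0,-22,0,255],[2.3,0,-22,0,255]]]' && python3 -m jog '[[[0.1,0,-1,0,255],[0.3,0,-3,0,255],[0.6,0,-6,0,255],[0.9,0,-9,0,255],[1.2,0,-12,0,255],[1.5,0,-15,0,255],[1.8,0,-18,0,255],[2.1,0,-20,0,255],[2.3,0,-21.2,0,255],[2.3,0.5,-21.7,0,255],[2.3,0.5,-21.7,0,255],[2.3,0.5,-21.7,0,255]]]'
python3 - <<'E'
from h import *
np.set_printoptions(precision=4,suppress=True)
s=arm.read_state();M=R.from_quat(s['orientation']).as_matrix();print(s['tcp_pos'],'to .4895,-.3188,.26:',M.T@(np.array([.4895,-.3188,.26])-s['tcp_pos'])*100,'jaw yaw',np.degrees(np.arctan2(M[1,2],M[0,2])))
I=[]
for n in('side','top'):
    p,d=camera(n);q=np.load(n+'1.npz')['p']
    for im in (q,p):
        x=im[40:190,240:415] if n=='side' else im[120:295,330:430][:150]
        I.append(cv2.resize(x[:,:175],None,fx=2,fy=2,interpolation=cv2.INTER_CUBIC))
cv2.imwrite('pics/c7.png',np.vstack([np.hstack(I[:2]),cv2.copyMakeBorder(np.hstack(I[2:]),0,0,0,300,cv2.BORDER_CONSTANT)]))
E
```

```text
time: 11.9
tcp_pos: [0.4996, -0.1015, 0.2668]
orientation: [-0.704, 0.056, -0.053, 0.706]
ft_force: [-1.0, 0.6, -3.5]
grip_width: 0.176
time: 13.1
tcp_pos: [0.4889, -0.3186, 0.2609]
orientation: [-0.704, 0.056, -0.052, 0.706]
ft_force: [0.0, -0.1, -2.2]
grip_width: 0.175
[ 0.4889 -0.3186  0.2609] to .4895,-.3188,.26: [ 0.0609  0.0864 -0.0067] jaw yaw 81.22173283293148
```

View pics/c7.png

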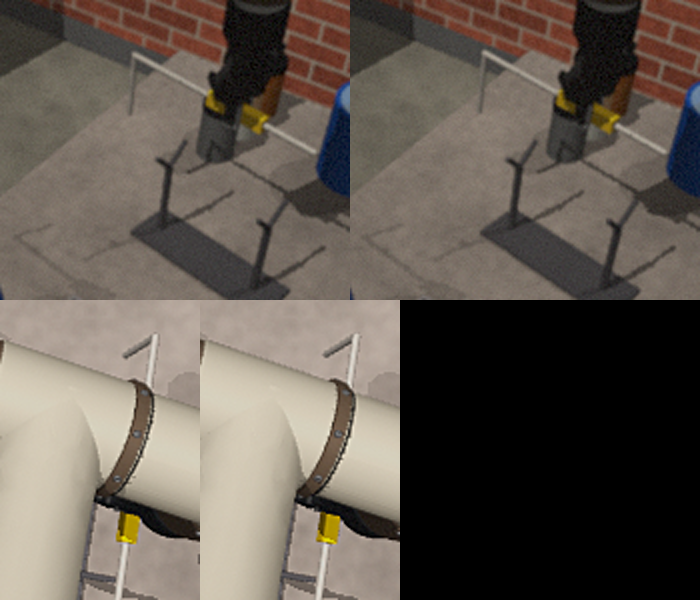

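Before (left) and now (right) match to a pixel (bend at side crop (133,55) / (483,54)): the rod has not slipped. Lower it into the forks.

```bash
python3 -m jog '[[[0.1,1,0,0,255],[0.1,3,0,0,255],[0.1,6,0,0,255],[0.1,9,0,0,255],[0.1,11.5,0,0,255],[0.1,12.8,0,0,255],[0.1,13.5,0,0,255],[0.1,13.9,0,0,255],[0.1,13.9,0,0,255],[0.1,13.9,0,0,255]]]'
```

```text
time: 14.2
tcp_pos: [0.4903, -0.3187, 0.1235]
orientation: [-0.704, 0.055, -0.053, 0.706]
ft_force: [0.7, -0.4, -1.6]
grip_width: 0.177
```

```bash
python3 -m jog '[[[0,0.15,0,0,255],[0,0.3,0,0,255],[0,0.3,0,0,255],[0,0.3,0,0,255]]]'; python3 -m jog '[[[0,0,0,0,225],[0,0,0,0,210],[0,0,0,0,200],[0,0,0,0,190],[0,0,0,0,160],[0,0,0,0,110],[0,0,0,0,50],[0,0,0,0,0],[0,0,0,0,0],[0,0,0,0,0],[0,0,0,0,0],[0,0,0,0,0]]]'
```

```text
time: 14.6
tcp_pos: [0.4909, -0.3188, 0.1218]
orientation: [-0.705, 0.054, -0.054, 0.705]
ft_force: [0.5, 1.6, 5.6]
grip_width: 0.178
time: 15.8
tcp_pos: [0.4909, -0.3188, 0.1218]
orientation: [-0.705, 0.054, -0.054, 0.705]
ft_force: [0.4, 0.5, 0.2]
grip_width: 0.998
```

Fully open and force-free. Withdraw straight up, then back to where the arm started, to see the stand.

```bash
python3 -m jog '[[[0,-1,0,0,0],[0,-3,0,0,0],[0,-6,0,0,0],[0,-9,0,0,0],[0,-12,0,0,0],[0,-14,0,0,0],[-2,-15,-2,0,0],[-5,-15,-5,0,0],[-8,-15,-8,0,0],[-11,-15,-11,0,0],[-14,-15,-14,0,0],[-16,-15,-16,0,0]]]'; python3 -m jog '[[[-2,0,-2,0,0],[-4,0,-4,0,0],[-6,0,-6,0,0],[-7,0,-7,0,0],[-7,0,-7,0,0],[-7,0,-7,0,0]]]'
python3 - <<'E'
from h import *
np.set_printoptions(precision=4,suppress=True)
I=[]
for n in('side','top'):
    p,d=camera(n)
    for c in('yellow','red','blue'):
      for ce,st,m in blobs(p,c,8):
        if 150<ce[0]<400 and ce[1]<270: print(n,c,ce,cloud(n,d,m).mean(0))
    x=p[70:270,180:400] if n=='side' else p[110:310,190:410]
    I.append(cv2.resize(x[:,:],None,fx=1.8,fy=1.8,interpolation=cv2.INTER_CUBIC))
cv2.imwrite('pics/c8.png',np.hstack(I))
E
```

```text
time: 17.0
tcp_pos: [0.3064, -0.454, 0.2729]
orientation: [-0.705, 0.054, -0.054, 0.705]
ft_force: [0.9, -0.1, 0.6]
grip_width: 1.0
time: 17.6
tcp_pos: [0.2267, -0.5124, 0.2731]
orientation: [-0.705, 0.054, -0.055, 0.705]
ft_force: [-0.2, 0.1, -0.4]
grip_width: 1.003
side yellow [349.4105 135.0262] [ 0.4926 -0.3126  0.1449]
side red [217.525 217.25 ] [0.6181 0.1066 0.092 ]
side blue [235.0065 189.1818] [ 0.6513 -0.0002  0.0819]
top yellow [376.366 221.585] [ 0.4911 -0.3168  0.1476]
top red [209.1132 166.9717] [0.6238 0.0987 0.0844]
top blue [249.0538 158.0692] [ 0.6503 -0.0042  0.0825]
```

View pics/c8.png

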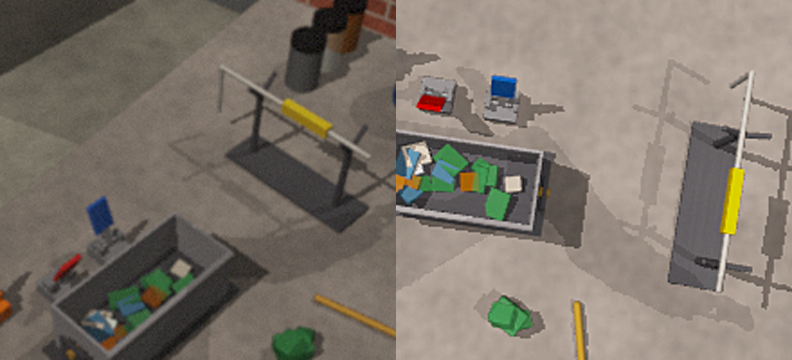

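The rod hangs in both forks, hook down. Handle centroids are at side (349.4,135.0) and top (376.4,221.6), within 0.3 px of the start. Red is over, blue is unchanged and the arm is clear, so I'm handing in.

```bash
python3 -c "
from cell import arm
print(arm.hand_in())"
```

```text
the job is handed in; nothing more can be done
None
```

The red lever is pulled over towards the bin and the rod is back in its stand, hook down and released. I handed the job in at about 18 s of the 51 s allowed; no verdict was reported.

- **What I did:** I took the rod by its handle from above and lowered the hook behind the red paddle. I pulled about 9 cm until the lever stopped, lifted the hook clear, and hung the rod back in both forks. The arm then withdrew.
- **Red lever:** it leans about 0.40–0.43 rad towards the bin, so the joint is at about 0.85–0.88 of 0.9 rad.
- **Blue lever:** its position in both pictures is within 0.1 pixel of the start.
- **Rod:** the handle is within 0.3 pixel of where it started in both views, which is well under 1 mm.
- **Gripper:** it read 0.2–0.5 N per axis once open, before it withdrew.
- **Disagreements:**
  - The two cameras' depth readings differ by about 5 mm in y on the same things, so I used points triangulated from both views.
  - The latch direction came out between -6° and -9° depending on how I measured it. Neither difference affected the pull.

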